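Drag the trapped end pin out of the peg jig

TASK

A brass end pin is trapped in one slot of the slotted wooden peg jig. With the hooked pick, reach into that slot behind the pin and drag it out through the slot's open end until all of it lies on the bench at least a finger's width (15 mm) clear of the jig, without the gripper touching the pin and without shifting the plain dowel in the other slot. Then lay the pick back on its rest where it was.

Things in the scene. Friction and masses are not known exactly. Their poses are not given: they have to be found in the camera images.
- pick: Hooked pick, 60 g, level in a wooden rest. Square handle 110 (x) x 18 x 18; origin: its middle, the grip, 84 above the bench. Shank (6 thick) leaves at +x, turns down (-z) at x = 90; foot 8 wide (y), 5 thick (x), its end 65 below the origin. Fixed rest, 120 x 50: two uprights 75 high, 8 thick, 46 either side of the grip (84 free between), each with cheeks 12 higher, 30 apart, beside the handle.
- pin: Brass end pin, 30 g, 44 long along its x, lying on the bench in one slot of the jig; origin on its axis at mid-length, 7 above the bench. Button head (14 diameter, 8 long) at its +x end, towards the slot's closed end; then neck, 14 mm collar and tapered shank (10 to 8) towards the open end.
- jig: Brown wooden block fixed to the bench, 140 (x) x 100 (y) x 18 high; origin: centre of its underside. Two slots along x, centred at y = -25 and +25, 20 wide, open above, the bench as floor, open at the -x end (x = -70), which faces the robot's left within 17 degrees, closed at x = 60. The pin starts with its middle at x = -15 to 5, so 33 mm or more of slot is free behind its head.
- dowel: Plain black ebony dowel, 14 diameter, 60 long, about 12 g, lying along the other slot of the jig; origin at its centre. It is to be left alone.

How it is judged:
On the way, in this order (a step that is already met when the one before it is completed fails the run):
1. the pick pushes on the pin while the pin is still inside the slot (contact force between pick and pin above 0.02 N and x of pin in the frame of jig above -0.07 m).
2. the pin is dragged wholly out of the open end of the slot (x of pin in the frame of jig below -0.097 m), for 0.2 s.
At the end, for the whole second after the job is handed in: The pin lies still on the bench before the open ends, its middle 97 to 250 mm from the jig's middle along the slots and within 120 mm sideways; the pick lies still, level to 10 degrees, on its rest within 25 mm of its start; the dowel is within 15 mm of its start (x of pin in the frame of jig between -0.25 and -0.097 m and y of pin in the frame of jig between -0.12 and 0.12 m and height (world z) of pin below 0.015 m and linear speed of each of pin, pick below 0.02 m/s and distance of pick from where it was at the start of the episode below 0.025 m and angle between pick's own z axis and vertical below 0.17 rad and distance of dowel from where it was at the start of the episode below 0.015 m); the robot touches nothing.
It fails at once if the gripper or arm touches the end pin (contact force between any of the fingers, the arm and pin above 0.3 N).
It fails at once if the dowel in the other slot is shifted by more than 15 mm (distance of dowel from where it was at the start of the episode above 0.015 m).
It also fails if it takes over 48 s, if anything falls off the work surface, if the arm or the gripper's body presses on something with over 40 N, if the wrist force passes 120 N, or if a joint passes its speed limit or range.

ROBOT

A 7-joint arm with a two-finger parallel gripper is mounted at the origin on the work surface. World frame = base frame: x ahead of the robot, y to its left, z up, the work surface at z = 0. Lengths are in m, angles in rad, forces in N, time in s.
With the tool pointing down it reaches from about 0.425 to 0.925 m from the base axis. Payload 6.8 kg.
Tool frame: the origin (TCP) lies midway between the tips of the shut fingers; the grasp point (between the pads) lies 19 mm behind it (ctrl.grip_depth is the distance from the TCP to the grasp point, in m); y points along the fingers, z is the direction in which the jaws open and shut, and the axes are right-handed (so a half turn about y gives the same grasp; the last joint's range is limited). The gripper opens to 85 mm and grips with 20 to 120 N. Pads are 22 mm wide; open, the fingers measure 114 mm over their backs; the gripper's body (76 mm by 85 mm) begins 54 mm behind the grasp point. The pads swing forward as they close: fully open they stand 13 mm farther back than shut.
Start: joints at [-1.316, 0.477, 0.022, 1.555, -0.011, 1.109, -0.083], TCP at [0.24, 0.631, 0.231] pointing down, gripper open.
Joint ranges: [-2.96, 2.96], [-0.34, 2.1], [-1.41, 1.46], [0.24, 2.44], [-1.37, 4.51], [0.17, 1.92], [-2.96, 2.96]. Speed limits (rad/s): [2.39, 2.39, 3.14, 3.14, 3.14, 3.14, 3.14].

INTERFACE

Orientations are given as [roll, pitch, yaw] about the fixed x, y, z axes, in that order (R = Rz(yaw) Ry(pitch) Rx(roll)).
In Python, from rig import ctrl, effector, solver, viewer, order gives the robot as it stands. Calls block until the motion is done:
- ctrl.goto(position, orientation): joint-space move of the TCP to a pose.
- ctrl.move_l(position, ori=None, vel=0.15): straight line of the TCP; ori=None keeps the orientation; vel is the mean speed in m/s.
- ctrl.movej(angles): joint-space move.
- effector.grip(opening, grip_force=None): opening from 0.0 (shut) to 1.0 (fully open); grip_force is the grip in N (None keeps the last); returns when the fingers have stopped.
- ctrl.sleep(seconds).
- solver.ik(position, orientation): joint angles nearest the present ones, or None.
- ctrl.observe(): the state.
- viewer.camera(name): name is "side" or "top" or "wrist"; returns (picture, depth): 384x512x3 uint8, red, green, blue; 384x512 float32, m along the optical axis (not along the pixel's ray), 0 where there is no reading.
- viewer.get_calibration(name): a dict with "mtx" (3x3 intrinsics, pixels), "T" (4x4, takes a point from camera to world coordinates). Camera axes: x right, y up, looking along -z (the intrinsics and any distortion apply to the point x, -y, -z); pixel columns grow to the right and rows downward; lengths in m; the calibration is good to about 2 mm. The wrist camera is an equidistant fisheye: a pixel r from the principal point sees the ray r / f radians off the axis. A picture is of the moment at which its call begins: read the wrist's pose just before it. get_calibration takes no time and is no camera call; for the wrist camera it gives the pose at the moment of the call.
A pose or a line that the arm cannot do raises ctrl.MotionError and nothing moves.
- order.close_job(): hands the job in, once; it reports no verdict.
The state is a dict: "time_s": time; "q": joint angles; "joint_velocities": joint speeds; "joint_efforts": joint torques, N m; "tool_pos": TCP position; "orientation": TCP orientation; "force": force on the tool from outside, world axes, zero at the start; "wrist_torque": the same for the moment, N m; "grip_width": opening from 0.0 (shut) to 1.0 (fully open).
Only numpy, scipy, OpenCV 4.12 (cv2) and the standard library are available. Lean on these libraries where they do the work, as an engineer would, in place of code of your own. Each camera call takes 0.05 s, during which the arm holds its last target.

## Working session

There is one attempt and no reset: what is moved stays moved. The work goes in short steps, each a Python script; the robot and the scene stay as the last script left them, time stands still between calls to the robot, and variables do not carry over. Pictures are saved under pics/ and viewed, and the job is handed in when it is done.

```bash
ls; mkdir -p pics
python3 - <<'E'
from rig import ctrl, effector, solver, viewer, order
import cv2, numpy as np
s=ctrl.observe(); print({k:np.round(v,3).tolist() for k,v in s.items()}, ctrl.grip_depth)
for n in ["side","top","wrist"]:
    c=viewer.get_calibration(n); print(n,{k:(np.round(v,4).tolist() if not isinstance(v,str) else v) for k,v in c.items()})
    p,d=viewer.camera(n); cv2.imwrite(f"pics/{n}0.png",p[:,:,::-1]); np.save(f"pics/{n}0.npy",d)
E
```

```text
pics
{'time_s': 0.0, 'q': [-1.316, 0.478, 0.022, 1.556, -0.011, 1.109, -0.083], 'joint_velocities': [-0.001, 0.001, 0.001, -0.001, 0.0, -0.001, -0.0], 'joint_efforts': [-0.0, -59.645, 1.608, -28.119, 0.012, 0.009, -0.0], 'tool_pos': [0.239, 0.631, 0.23], 'orientation': [-1.573, -0.0, -0.363], 'force': [-0.766, -0.979, -0.378], 'wrist_torque': [0.003, -0.012, 0.024], 'grip_width': 1.0} 0.0187
side {'mtx': [[367.6647, 0.0, 254.5261], [0.0, 367.6647, 187.8187], [0.0, 0.0, 1.0]], 'T': [[0.9249, 0.2802, -0.2568, 0.3817], [-0.38, 0.6684, -0.6394, -0.3349], [-0.0075, 0.689, 0.7248, 0.5563], [0.0, 0.0, 0.0, 1.0]]}
top {'mtx': [[419.5698, 0.0, 251.6937], [0.0, 419.5698, 197.8863], [0.0, 0.0, 1.0]], 'T': [[0.0252, 0.987, -0.1584, 0.4015], [-0.9996, 0.0274, 0.0112, 0.1004], [0.0154, 0.1581, 0.9873, 0.8902], [0.0, 0.0, 0.0, 1.0]]}
wrist {'mtx': [[297.3186, 0.0, 262.7728], [0.0, 297.3186, 199.9725], [0.0, 0.0, 1.0]], 'T': [[0.3548, -0.8977, -0.2615, 0.1736], [0.935, 0.3402, 0.1005, 0.6558], [-0.0012, -0.2801, 0.96, 0.3719], [0.0, 0.0, 0.0, 1.0]]}
```

View pics/side0.png

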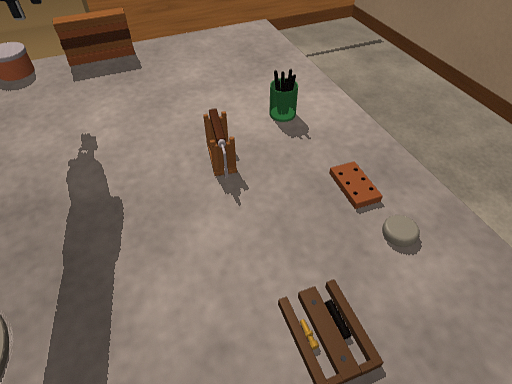

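View pics/top0.png

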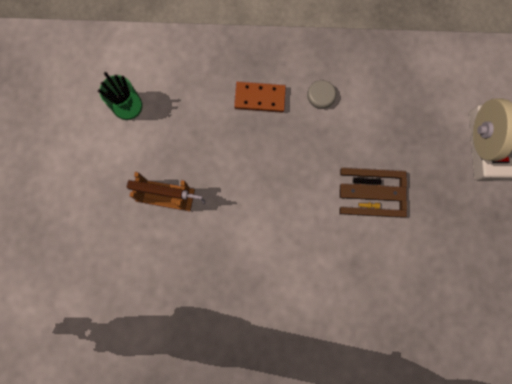

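View pics/wrist0.png

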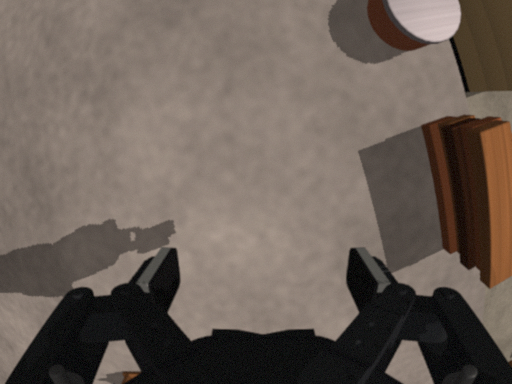

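Run:
```python
import cv2, numpy as np
t=cv2.imread("pics/top0.png"); s=cv2.imread("pics/side0.png")
a=cv2.resize(t[160:225,115:215],None,fx=4,fy=4,interpolation=cv2.INTER_NEAREST)
b=cv2.resize(t[160:225,330:420],None,fx=4,fy=4,interpolation=cv2.INTER_NEAREST)
c=cv2.resize(s[100:210,190:260],None,fx=3,fy=3,interpolation=cv2.INTER_NEAREST)
d=cv2.resize(s[274:384,270:390],None,fx=3,fy=3,interpolation=cv2.INTER_NEAREST)
o=np.zeros((600,800,3),np.uint8)
o[:260,:400]=a;o[:260,410:770]=b;o[262:592,:210]=c;o[262:592,220:580]=d
cv2.imwrite("pics/crop0.png",o)
```

```text
(no output)
```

View pics/crop0.png

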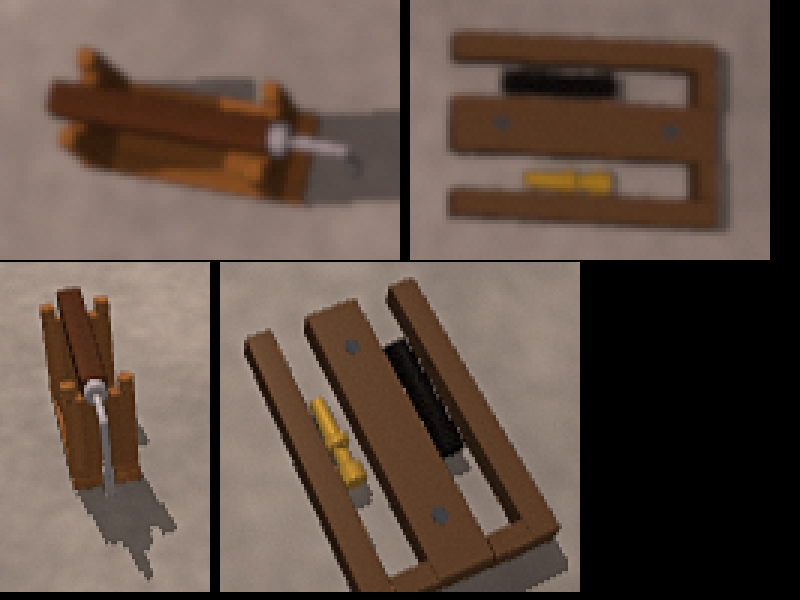

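```bash
cat > h.py <<'E'
from rig import ctrl, effector, solver, viewer, order
import cv2, numpy as np
def rays(name,cal,uv):
    uv=np.atleast_2d(np.asarray(uv,float)); K=np.asarray(cal["mtx"]); T=np.asarray(cal["T"])
    x=(uv[:,0]-K[0,2])/K[0,0]; y=(uv[:,1]-K[1,2])/K[1,1]
    if name=="wrist":
        r=np.hypot(x,y)+1e-12; d=np.c_[np.sin(r)*x/r,-np.sin(r)*y/r,-np.cos(r)]
    else: d=np.c_[x,-y,-np.ones_like(x)]
    return T[:3,3], d@T[:3,:3].T
def onplane(name,cal,uv,z):
    o,d=rays(name,cal,uv); return o+d*((z-o[2])/d[:,2])[:,None]
def cloud(name,cal,depth):
    v,u=np.mgrid[:depth.shape[0],:depth.shape[1]]; uv=np.c_[u.ravel(),v.ravel()]
    o,d=rays(name,cal,uv); T=np.asarray(cal["T"]); zc=-(d@T[:3,2])
    P=o+d*(depth.ravel()/zc)[:,None]
    P[depth.ravel()==0]=np.nan
    return P.reshape(*depth.shape,3)
def tri(o1,d1,o2,d2):
    d1=d1/np.linalg.norm(d1);d2=d2/np.linalg.norm(d2)
    A=np.c_[d1,-d2]; t=np.linalg.lstsq(A,o2-o1,rcond=None)[0]
    a=o1+t[0]*d1;b=o2+t[1]*d2
    return (a+b)/2,np.linalg.norm(a-b)
E
python3 - <<'E'
from h import *
for n in ["top","side"]:
    cal=viewer.get_calibration(n); img=cv2.imread(f"pics/{n}0.png"); P=cloud(n,cal,np.load(f"pics/{n}0.npy"))
    hsv=cv2.cvtColor(img,cv2.COLOR_BGR2HSV)
    inJ=(P[...,0]>.25)&(P[...,0]<.55)&(P[...,1]>-.3)&(P[...,1]<-.05)
    inP=(P[...,0]>.3)&(P[...,0]<.6)&(P[...,1]>.15)&(P[...,1]<.5)
    J=P[inJ&(P[...,2]>.011)&(P[...,2]<.025)&(hsv[...,1]>90)&(hsv[...,0]<15)]
    print(n,"jig n",len(J),"z",np.median(J[:,2]),cv2.minAreaRect((J[:,:2]*1000).astype(np.float32)))
    m=inJ&(hsv[...,0]>17)&(hsv[...,0]<30)&(hsv[...,1]>150)
    Y=P[m]; print("pin",len(Y),Y.mean(0).round(4),cv2.minAreaRect((Y[:,:2]*1000).astype(np.float32)), np.percentile(Y[:,2],[5,50,95]))
    H=P[inP&(P[...,2]>.088)&(P[...,2]<.105)]
    print("handle z>88",len(H),np.percentile(H[:,2],[5,50,95]),cv2.minAreaRect((H[:,:2]*1000).astype(np.float32)))
    R=P[inP&(P[...,2]>.02)]; print("all",R.min(0).round(3),R.max(0).round(3))
E
```

```text
top jig n 577 z 0.016909515637260286 ((531.7831420898438, -166.38677978515625), (140.2583770751953, 38.22377014160156), 89.19486236572266)
pin 81 [ 0.5343 -0.1619  0.0104] ((534.6770629882812, -159.2984161376953), (42.266868591308594, 11.393655776977539), 85.87752532958984) [0.00705173 0.01040867 0.01426315]
handle z>88 544 [0.08877437 0.09149855 0.09391215] ((546.2848510742188, 271.5867004394531), (124.7155532836914, 43.11427307128906), 78.29405975341797)
all [0.514 0.188 0.02 ] [0.578 0.335 0.096]
side jig n 1347 z 0.01806571715178562 ((530.79296875, -166.82363891601562), (139.64915466308594, 38.70342254638672), 89.82410430908203)
pin 198 [ 0.535  -0.1629  0.0113] ((534.74853515625, -164.84703063964844), (51.82243347167969, 24.774580001831055), 66.02022552490234) [0.00734193 0.01137204 0.01470835]
handle z>88 299 [0.08963472 0.09242769 0.09384295] ((541.4608764648438, 264.927978515625), (141.04676818847656, 18.11336326599121), 81.33167266845703)
all [0.513 0.187 0.02 ] [0.577 0.334 0.095]
```

Run:
```python
from h import *
for n in ["top","side"]:
    cal=viewer.get_calibration(n); img=cv2.imread(f"pics/{n}0.png"); P=cloud(n,cal,np.load(f"pics/{n}0.npy"))
    hsv=cv2.cvtColor(img,cv2.COLOR_BGR2HSV)
    inJ=(P[...,0]>.45)&(P[...,0]<.65)&(P[...,1]>-.3)&(P[...,1]<-.05)
    inP=(P[...,0]>.45)&(P[...,0]<.65)&(P[...,1]>.15)&(P[...,1]<.4)
    J=P[inJ&(P[...,2]>.011)&(P[...,2]<.025)&(hsv[...,1]>90)&(hsv[...,0]<15)]
    print(n,"jig",len(J),cv2.minAreaRect((J[:,:2]*1000).astype(np.float32)))
    H=P[inP&(P[...,2]>.0895)&(P[...,2]<.105)&(hsv[...,0]<8)&(hsv[...,1]>100)]
    c=H.mean(0);w,V=np.linalg.eigh(np.cov(H[:,:2].T)); 
    print("handle",len(H),np.percentile(H[:,2],[5,50,95]),c,V[:,1],cv2.minAreaRect((H[:,:2]*1000).astype(np.float32)))
    S=P[inP&(P[...,1]<.21)&(P[...,2]>.01)]; print("shank",len(S),S.min(0),S.max(0),S.mean(0))
jy=lambda yaw:[-np.pi/2,0,yaw]
for yaw in (np.pi/2-.17,-np.pi/2-.17):
    for p in ([.535,.265,.07],[.535,.265,.25],[.535,-.1,.08],[.535,.1,.08],[.535,-.16,.25]):
        q=solver.ik(p,jy(yaw)); print(round(yaw,2),p,None if q is None else np.round(q,2))
```

```text
top jig 1896 ((562.218994140625, -167.81776428222656), (141.5356903076172, 98.55528259277344), 88.67744445800781)
handle 1 [0.09095168 0.09095168 0.09095168] [0.53751628 0.22793282 0.09095168] [nan nan] ((537.5162963867188, 227.9328155517578), (0.0, 0.0), 0.0)
shank 54 [0.52620535 0.18815368 0.02128383] [0.53547398 0.20932893 0.08741869] [0.53029564 0.19607992 0.07202819]
side jig 4191 ((562.45751953125, -167.75323486328125), (139.29766845703125, 100.2314224243164), 88.01888275146484)
handle 2 [0.09046644 0.09057594 0.09068544] [0.53038817 0.24139378 0.09057594] [0.05509349 0.9984812 ] ((530.38818359375, 241.39376831054688), (31.202096939086914, 0.0), -93.15815734863281)
shank 101 [0.52576211 0.18681248 0.0196502 ] [0.53515627 0.20953451 0.08815862] [0.52982393 0.19157745 0.05786663]
1.4 [0.535, 0.265, 0.07] [-0.39  0.55 -0.22  1.86  0.17  0.75  2.26]
1.4 [0.535, 0.265, 0.25] [-0.46  0.34 -0.13  1.72  0.05  1.09  2.36]
1.4 [0.535, -0.1, 0.08] [-0.76  0.92  1.26  2.04 -1.06  1.06 -2.27]
1.4 [0.535, 0.1, 0.08] [-0.21  0.46 -0.12  1.99  0.08  0.69  2.6 ]
1.4 [0.535, -0.16, 0.25] [-0.72  0.56  1.29  1.87 -0.59  1.17 -2.54]
-1.74 [0.535, 0.265, 0.07] [-0.86  0.58  0.39  1.89 -0.32  0.73 -0.45]
-1.74 [0.535, 0.265, 0.25] [-0.92  0.35  0.47  1.75 -0.18  1.08 -0.57]
-1.74 [0.535, -0.1, 0.08] [-0.47  0.56  0.71  2.03 -0.54  0.74  0.4 ]
-1.74 [0.535, 0.1, 0.08] [-0.68  0.5   0.48  2.02 -0.36  0.7  -0.14]
-1.74 [0.535, -0.16, 0.25] [-0.56  0.38  0.96  1.86 -0.35  1.08  0.37]<stdin>:10: RuntimeWarning: Degrees of freedom <= 0 for slice
  c *= np.true_divide(1, fact)
  c *= np.true_divide(1, fact)
```

Run:
```python
from h import *
ctrl.goto([.535,.30,.25],[-np.pi/2,0,-1.74])
cal=viewer.get_calibration("wrist"); p,d=viewer.camera("wrist"); cv2.imwrite("pics/w1.png",p[:,:,::-1]); np.savez("pics/w1.npz",d=d,T=cal["T"],mtx=cal["mtx"])
ctrl.move_l([.535,.24,.25],vel=.15)
cal=viewer.get_calibration("wrist"); p,d=viewer.camera("wrist"); cv2.imwrite("pics/w2.png",p[:,:,::-1]); np.savez("pics/w2.npz",d=d,T=cal["T"],mtx=cal["mtx"])
print(ctrl.observe()["time_s"])
```

```text
2.4333
```

View pics/w1.png

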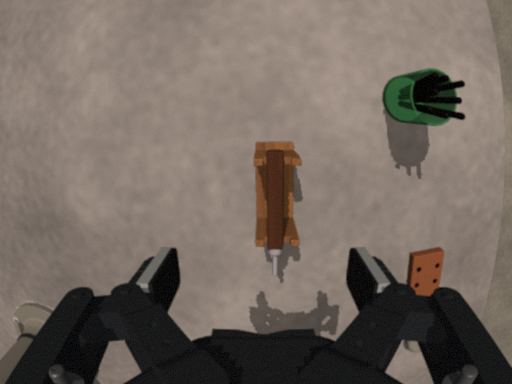

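View pics/w2.png

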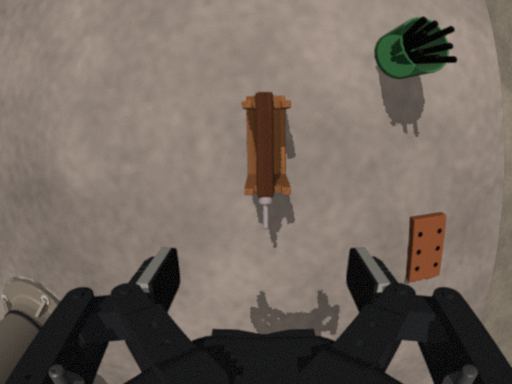

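Run:
```python
from h import *
C={}
for n in ("w1","w2"):
    img=cv2.imread(f"pics/{n}.png"); cal=np.load(f"pics/{n}.npz"); hsv=cv2.cvtColor(img,cv2.COLOR_BGR2HSV)
    u0=275 if n=="w1" else 264
    print(n,[hsv[v,u0].tolist() for v in (120,150,170,190,220)], [hsv[180,u].tolist() for u in range(u0-20,u0+22,4)])
    m=(hsv[...,0]<13)&(hsv[...,1]>140)&(hsv[...,2]<100); m[:, :u0-25]=0;m[:,u0+25:]=0;m[300:]=0
    m=m.astype(np.uint8); k=cv2.morphologyEx(m,cv2.MORPH_OPEN,np.ones((5,5)))
    N,L,S,_=cv2.connectedComponentsWithStats(k); i=1+np.argmax(S[1:,4]); print(S[i])
    c,_=cv2.findContours((L==i).astype(np.uint8),0,2)
    cc=max(c,key=cv2.contourArea)[:,0,:]
    r=cv2.minAreaRect(cc); print(r)
    P=cloud("wrist",cal,cal["d"]); ys,xs=np.nonzero(L==i); z=P[ys,xs,2]; print("depth z pct",np.percentile(z,[2,10,50,90,98]))
    g=onplane("wrist",cal,cc,np.median(z))
    print("rect on plane",cv2.minAreaRect((g[:,:2]*1000).astype(np.float32)))
    top=P[ys,xs]; top=top[abs(top[:,2]-np.median(z))<.004]; print("depth rect",cv2.minAreaRect((top[:,:2]*1000).astype(np.float32)))
    ex=cv2.boxPoints(r); o=ex[ex[:,1].argsort()]; far=o[:2].mean(0); near=o[2:].mean(0); C[n]=(far,near); print(far,near)
    # shank
    S=P[(P[...,1]<.215)&(P[...,1]>.17)&(abs(P[...,0]-.53)<.04)&(P[...,2]>.012)]; print("shank",len(S),S.min(0),S.max(0)) if len(S) else 0
a=np.load("pics/w1.npz");b=np.load("pics/w2.npz")
for j in (0,1):
    o1,d1=rays("wrist",a,C["w1"][j]);o2,d2=rays("wrist",b,C["w2"][j]); print("tri",tri(o1,d1[0],o2,d2[0]))
```

```text
w1 [[13, 44, 145], [11, 171, 67], [10, 174, 72], [10, 152, 77], [8, 170, 72]] [[12, 60, 124], [13, 166, 121], [12, 162, 71], [12, 175, 67], [9, 161, 76], [8, 152, 72], [8, 168, 73], [13, 185, 55], [12, 147, 80], [13, 161, 92], [12, 42, 91]]
[ 266  150   18   98 1611]
((274.5, 198.5), (97.0, 17.0), 90.0)
depth z pct [nan nan nan nan nan]
rect on plane ((nan, nan), (0.0, 0.0), 0.0)
depth rect ((0.0, 0.0), (0.0, 0.0), 0.0)
[274.5 150. ] [274.5 247. ]
shank 116 [0.52679778 0.18964348 0.03943935] [0.53660879 0.21493878 0.08744711]
w2 [[9, 164, 73], [11, 172, 74], [10, 172, 74], [10, 158, 76], [2, 24, 151]] [[12, 40, 142], [13, 175, 99], [13, 160, 102], [11, 150, 85], [10, 160, 78], [10, 165, 74], [9, 164, 73], [10, 174, 60], [13, 165, 62], [12, 164, 92], [12, 165, 93]]
[ 255   93   19  103 1761]
((264.0920104980469, 144.00831604003906), (102.2440185546875, 17.771808624267578), 88.83085632324219)
depth z pct [nan nan nan nan nan]
rect on plane ((nan, nan), (0.0, 0.0), 0.0)
depth rect ((0.0, 0.0), (0.0, 0.0), 0.0)
[263.04892  92.89695] [265.1351  195.11969]
shank 122 [0.52616187 0.1900426  0.02126082] [0.53587511 0.21482514 0.08702776]
tri (array([0.55219517, 0.33433597, 0.07877662]), np.float64(0.0005792618741272592))
tri (array([0.53583092, 0.22808903, 0.08717175]), np.float64(0.00040531095201686))
```

Run:
```python
from h import *
for n in ("w1","w2","top0","side0"):
    img=cv2.imread(f"pics/{n}.png"); nm="wrist" if n[0]=="w" else n[:-1]
    cal=np.load(f"pics/{n}.npz") if nm=="wrist" else viewer.get_calibration(nm)
    D=cal["d"] if nm=="wrist" else np.load(f"pics/{n}.npy")
    hsv=cv2.cvtColor(img,cv2.COLOR_BGR2HSV); P=cloud(nm,cal,D)
    with np.errstate(invalid='ignore'):
      m=(P[...,2]>.0875)&(P[...,2]<.1)&(abs(P[...,0]-.545)<.05)&(abs(P[...,1]-.27)<.08)&(hsv[...,0]<13)&(hsv[...,1]>100)&(hsv[...,2]<95)
    k=cv2.morphologyEx(m.astype(np.uint8),cv2.MORPH_OPEN,np.ones((3,3)) if nm!="wrist" else np.ones((7,7)))>0
    Q=P[k]; 
    vx,vy,x0,y0=cv2.fitLine(Q[:,:2].astype(np.float32),cv2.DIST_HUBER,0,.001,.001).ravel()
    d=np.array([vx,vy]); d*=-np.sign(d[1]); s=(Q[:,:2]-[x0,y0])@d; lo,hi=np.percentile(s,[.5,99.5])
    w=(Q[:,:2]-[x0,y0])@[-d[1],d[0]]; 
    mid=np.array([x0,y0])+d*(lo+hi)/2+np.array([-d[1],d[0]])*(w.min()+w.max())/2
    print(n,len(Q),"z",np.median(Q[:,2]).round(4),"ang",np.arctan2(d[1],d[0]).round(4),"len",(hi-lo).round(4),"w",np.ptp(w).round(4),"mid",mid.round(4), "end",(np.array([x0,y0])+d*hi).round(4))
```

```text
w1 1566 z 0.0917 ang -1.7219 len 0.1064 w 0.018 mid [0.5441 0.2821] end [0.536  0.2295]
w2 1691 z 0.0917 ang -1.7278 len 0.1048 w 0.0181 mid [0.544  0.2814] end [0.5358 0.2296]
top0 483 z 0.0916 ang -1.7243 len 0.1035 w 0.018 mid [0.5437 0.2798] end [0.5352 0.2287]
side0 236 z 0.0926 ang -1.6935 len 0.1055 w 0.0184 mid [0.5438 0.2786] end [0.5373 0.2262]
```

Run:
```python
from h import *
o=[-np.pi/2,0,-1.724]
ctrl.goto([.544,.281,.16],o)
ctrl.move_l([.544,.281,.065],vel=.12)
print(np.round(ctrl.observe()["force"],2))
effector.grip(0.0,60)
s=ctrl.observe(); print(s["time_s"],s["grip_width"],np.round(s["tool_pos"],4),np.round(s["orientation"],4),np.round(s["force"],2))
p,d=viewer.camera("side"); cv2.imwrite("pics/s1.png",cv2.resize(p[90:220,150:320,::-1],None,fx=4,fy=4))
```

```text
[ 0.26 -0.66  0.82]
4.4833 0.20356118384847866 [0.5443 0.2811 0.0653] [-1.5704e+00  4.0000e-04 -1.7240e+00] [-1.16  0.36  2.82]
```

View pics/s1.png

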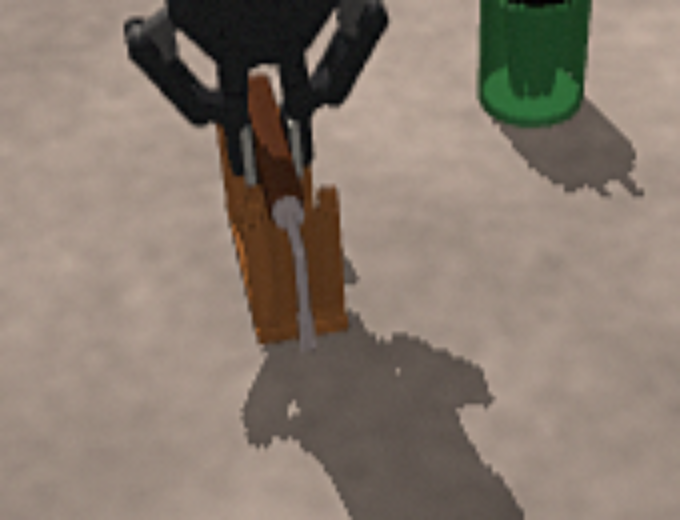

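```bash
cat >> h.py <<'E'
JC=np.array([.5623,-.1678]); JA=-1.599
def jw(x,y,z,JC=JC,JA=JA):
    c,s=np.cos(JA),np.sin(JA); return [JC[0]+c*x-s*y, JC[1]+s*x+c*y, z]
E
python3 - <<'E'
from h import *
ctrl.move_l([.544,.281,.13],vel=.15)
o=[-np.pi/2,0,JA]
ctrl.goto(jw(.039-.09,-.026,.12),o)
s=ctrl.observe(); print(s["time_s"],s["grip_width"],np.round(s["tool_pos"],4),np.round(s["force"],2))
for n in ("wrist","side","top"):
    cal=viewer.get_calibration(n); p,d=viewer.camera(n); cv2.imwrite(f"pics/{n}3.png",p[:,:,::-1]); np.savez(f"pics/{n}3.npz",d=d,T=cal["T"],mtx=cal["mtx"])
a=cv2.imread("pics/side3.png")[230:384,240:400];b=cv2.imread("pics/top3.png")[150:235,320:425]
a=cv2.resize(a,None,fx=2.5,fy=2.5);b=cv2.resize(b,None,fx=3.5,fy=3.5)
c=np.zeros((400,800,3),np.uint8);c[:a.shape[0],:a.shape[1]]=a;c[:b.shape[0],410:410+b.shape[1]]=b;cv2.imwrite("pics/c3.png",c)
E
```

```text
6.5917 0.1994938113540305 [ 0.5383 -0.1145  0.1198] [ 0.23  0.08 -0.14]
```

View pics/wrist3.png

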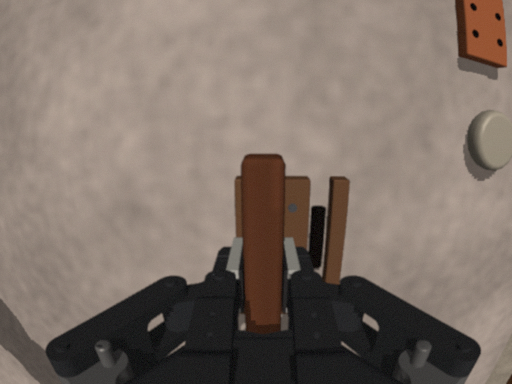

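View pics/c3.png

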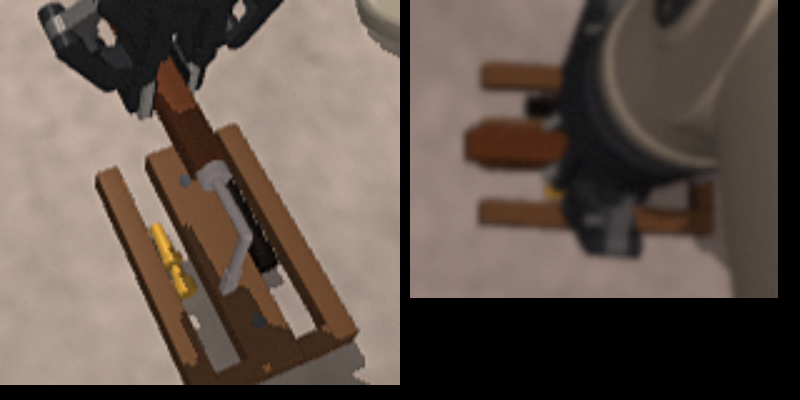

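Run:
```python
from h import *
def tj(P):
    c,s=np.cos(JA),np.sin(JA); q=P[...,:2]-JC; return np.stack([q[...,0]*c+q[...,1]*s,-q[...,0]*s+q[...,1]*c,P[...,2]],-1)
for n in ("top","side"):
    cal=viewer.get_calibration(n); img=cv2.imread(f"pics/{n}0.png"); hsv=cv2.cvtColor(img,cv2.COLOR_BGR2HSV)
    Q=tj(cloud(n,cal,np.load(f"pics/{n}0.npy")))
    Jm=(abs(Q[...,2]-.018)<.004)&(abs(Q[...,0])<.08)&(abs(Q[...,1])<.06)&(hsv[...,0]<15)&(hsv[...,1]>90)
    q=Q[Jm]
    for a,b in((-.055,-.025),(-.01,.02),(.03,.05)):
        r=q[(q[:,0]>a)&(q[:,0]<b)]; h=np.histogram(r[:,1],np.arange(-.056,.058,.002))[0]; 
        y=r[:,1]; print(n,a,"wallL",np.percentile(y[y<-.025],[1,99]).round(4),"mid",np.percentile(y[abs(y)<.025],[1,99]).round(4),"R",np.percentile(y[y>.025],[1,99]).round(4))
    print("x ends",np.percentile(q[:,0],[.3,99.7]), "closed", np.percentile(q[(abs(q[:,1]+.025)<.006),0],[2,98]))
    m=(hsv[...,0]>17)&(hsv[...,0]<30)&(hsv[...,1]>150)&(abs(Q[...,0])<.08)&(abs(Q[...,1])<.06)
    y=Q[m]; print("pin",len(y),y.min(0).round(4),y.max(0).round(4)); y=y[y[:,2]>.011]; print(" top ridge",len(y),y.mean(0))
cal=np.load("pics/side3.npz"); Q=tj(cloud("side",cal,cal["d"])); hsv=cv2.cvtColor(cv2.imread("pics/side3.png"),cv2.COLOR_BGR2HSV)
m=(Q[...,2]>.05)&(Q[...,2]<.135)&(Q[...,0]>.028)&(Q[...,0]<.07)&(abs(Q[...,1]+.025)<.03)
f=Q[m]; print("foot",len(f),f.min(0),f.max(0))
for z in np.arange(.065,.145,.01):
    r=f[abs(f[:,2]-z)<.005]; print(round(z,3),len(r),r.min(0).round(4) if len(r) else"",r.max(0).round(4) if len(r) else"")
```

```text
top -0.055 wallL [-0.0487 -0.035 ] mid [-0.0138  0.0149] R [0.0275 0.0485]
top -0.01 wallL [-0.049  -0.0353] mid [-0.0139  0.0151] R [0.0339 0.0482]
top 0.03 wallL [-0.0484 -0.0371] mid [-0.0139  0.0143] R [0.0362 0.0491]
x ends [-0.0700376   0.06955177] closed [0.0593642  0.06941788]
pin 81 [-0.0288 -0.0343 -0.0011] [ 0.0135 -0.0228  0.0157]
 top ridge 33 [-0.00140283 -0.02766495  0.01269476]
side -0.055 wallL [-0.0496 -0.0352] mid [-0.0146  0.0146] R [0.033  0.0495]
side -0.01 wallL [-0.0495 -0.0352] mid [-0.0146  0.0225] R [0.0268 0.0494]
side 0.03 wallL [-0.0495 -0.0352] mid [-0.0147  0.0145] R [0.0352 0.0497]
x ends [-0.06870943  0.06926187] closed [0.05997681 0.06930779]
pin 212 [-0.037  -0.0489  0.0018] [0.0529 0.0362 0.019 ]
 top ridge 123 [-0.00201227 -0.02290119  0.01298267]
foot 125 [ 0.03539348 -0.02899254  0.07542502] [ 0.04068538 -0.02107122  0.13463856]
0.065 0  
0.075 12 [ 0.0358 -0.0287  0.0754] [ 0.0401 -0.0213  0.0796]
0.085 21 [ 0.0354 -0.0289  0.0809] [ 0.0401 -0.0219  0.0896]
0.095 27 [ 0.0357 -0.029   0.0901] [ 0.0405 -0.0211  0.0991]
0.105 16 [ 0.0366 -0.028   0.1008] [ 0.0407 -0.0239  0.1094]
0.115 21 [ 0.0359 -0.028   0.11  ] [ 0.0407 -0.0235  0.12  ]
0.125 19 [ 0.0363 -0.0279  0.12  ] [ 0.0407 -0.0237  0.1295]
0.135 9 [ 0.0373 -0.0279  0.1306] [ 0.0405 -0.024   0.1346]
```

Run:
```python
from h import *
ctrl.move_l(jw(.039-.09,-.026,.07),vel=.12)
print(np.round(ctrl.observe()["force"],2))
ctrl.move_l(jw(.039-.09,-.026,.0495),vel=.05)
s=ctrl.observe(); print(s["time_s"],s["grip_width"],np.round(s["tool_pos"],4),np.round(s["force"],2))
p,d=viewer.camera("side"); cv2.imwrite("pics/s4.png",cv2.resize(p[230:384,230:400,::-1],None,fx=3.5,fy=3.5))
```

```text
[ 0.66  0.22 -0.18]
7.8667 0.19747774629880407 [ 0.5376 -0.1161  0.0493] [ 0.37 -0.38  0.05]
```

View pics/s4.png

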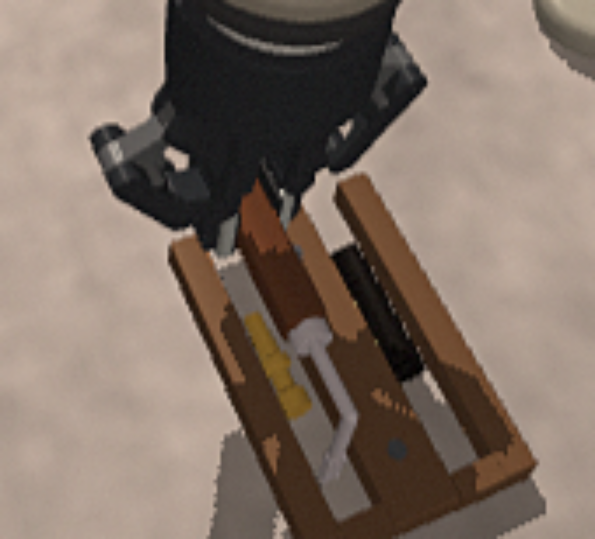

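Run:
```python
from h import *
for x in (-.02,-.06):
    ctrl.move_l(jw(x-.09,-.026,.0495),vel=.06)
    s=ctrl.observe(); print(s["time_s"],s["grip_width"],np.round(s["tool_pos"],4),np.round(s["force"],2))
p,d=viewer.camera("side"); cv2.imwrite("pics/s5.png",cv2.resize(p[200:354,200:370,::-1],None,fx=3.5,fy=3.5))
```

```text
9.05 0.1991403793282007 [ 0.5394 -0.0576  0.0495] [ 0.64 -0.64 -0.9 ]
9.8667 0.2006920603114068 [ 0.5405 -0.0173  0.0495] [-0.93 -0.91 -0.24]
```

View pics/s5.png

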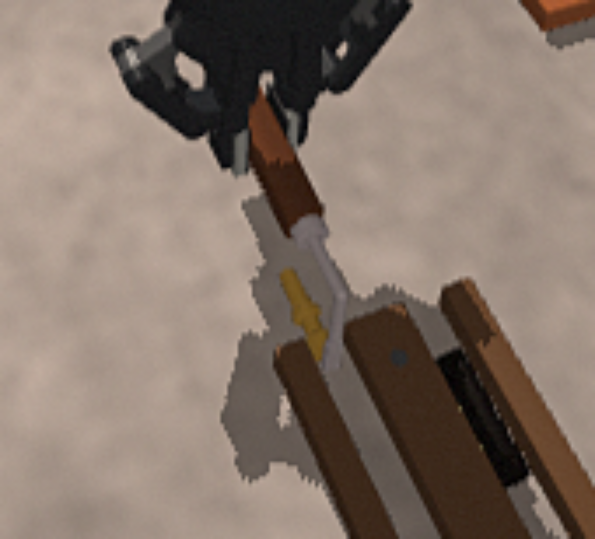

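```bash
cat >> h.py <<'E'
def tj(P):
    c,s=np.cos(JA),np.sin(JA); q=P[...,:2]-JC; return np.stack([q[...,0]*c+q[...,1]*s,-q[...,0]*s+q[...,1]*c,P[...,2]],-1)
def pin(n="side"):
    cal=viewer.get_calibration(n); p,d=viewer.camera(n); hsv=cv2.cvtColor(p,cv2.COLOR_RGB2HSV); Q=tj(cloud(n,cal,d))
    m=(hsv[...,0]>17)&(hsv[...,0]<30)&(hsv[...,1]>150)&(abs(Q[...,0]+.06)<.14)&(abs(Q[...,1]+.025)<.08)&(Q[...,2]<.03)
    N,L,S,_=cv2.connectedComponentsWithStats(m.astype(np.uint8)); m=L==1+np.argmax(S[1:,4])
    y=Q[m]; v=cv2.fitLine(y[:,:2].astype(np.float32),2,0,.001,.001).ravel()
    print(n,"pin n",len(y),"x",y[:,0].min().round(4),y[:,0].max().round(4),"y",y[:,1].min().round(4),y[:,1].max().round(4),"mean",y.mean(0).round(4),"dir",v[:2].round(3))
    return p
E
python3 - <<'E'
from h import *
pin()
E
```

```text
side pin n 134 x -0.1072 -0.0638 y -0.0325 -0.0215 mean [-0.0839 -0.0276  0.0112] dir [ 0.999 -0.044]
```

Run:
```python
from h import *
ctrl.move_l(jw(-.085-.09,-.028,.0495),vel=.05)
pin()
ctrl.move_l(jw(-.113-.09,-.028,.0495),vel=.05)
ctrl.sleep(.2)
p=pin(); cv2.imwrite("pics/s6.png",cv2.resize(p[180:334,190:360,::-1],None,fx=3.5,fy=3.5))
s=ctrl.observe(); print(s["time_s"],s["grip_width"],np.round(s["tool_pos"],4),np.round(s["force"],2))
```

```text
side pin n 124 x -0.1329 -0.0889 y -0.0343 -0.0212 mean [-0.1094 -0.0292  0.011 ] dir [ 0.998 -0.065]
side pin n 117 x -0.1601 -0.1165 y -0.0343 -0.0218 mean [-0.1366 -0.0289  0.0109] dir [ 0.997 -0.079]
11.625 0.20185111033517625 [0.54   0.0355 0.0495] [ 0.87 -0.36 -0.97]
```

View pics/s6.png

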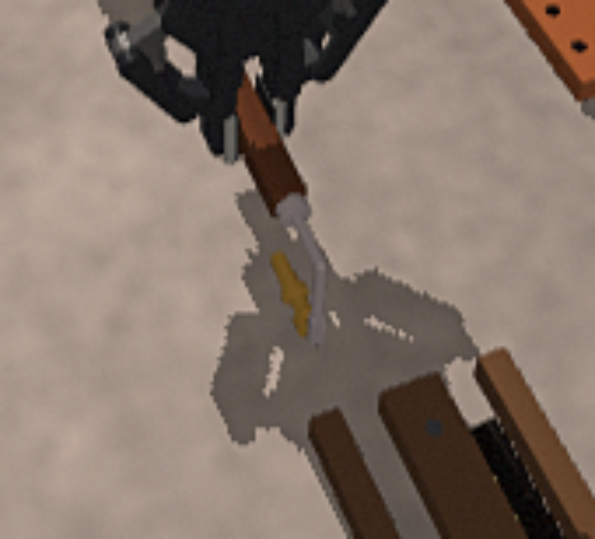

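Run:
```python
from h import *
ctrl.move_l(jw(-.100-.09,-.028,.0495),vel=.05)
ctrl.move_l(jw(-.100-.09,-.028,.14),vel=.12)
pin()
ctrl.goto([.544,.281,.13],[-np.pi/2,0,-1.724])
ctrl.move_l([.544,.281,.085],vel=.1)
n="side";cal=viewer.get_calibration(n); p,d=viewer.camera(n); P=cloud(n,cal,d)
S=P[(P[...,1]<.2)&(P[...,1]>.17)&(abs(P[...,0]-.53)<.03)&(P[...,2]>.03)&(P[...,2]<.09)]; print("foot",len(S),S.min(0).round(4),S.max(0).round(4))
cv2.imwrite("pics/s7.png",cv2.resize(p[80:220,150:320,::-1],None,fx=4,fy=4))
s=ctrl.observe(); print(s["time_s"],s["grip_width"],np.round(s["tool_pos"],4),np.round(s["force"],2))
```

```text
side pin n 140 x -0.161 -0.1164 y -0.0344 -0.0206 mean [-0.1333 -0.0284  0.0106] dir [1.    0.001]
foot 70 [0.527  0.1863 0.0397] [0.5346 0.1924 0.0899]
14.65 0.2011186577817064 [0.5446 0.2808 0.0855] [-0.1  -0.57 -0.77]
```

View pics/s7.png

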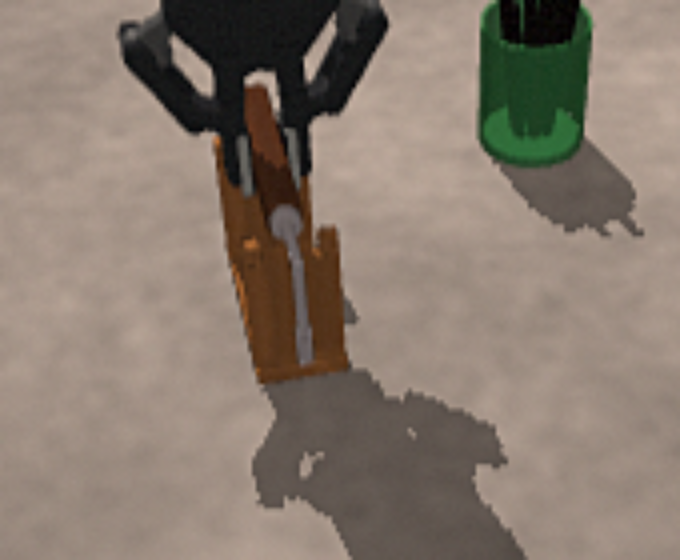

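Run:
```python
from h import *
ctrl.move_l([.544,.281,.0655],vel=.05)
s=ctrl.observe(); print(np.round(s["tool_pos"],4),np.round(s["force"],2))
effector.grip(1.0)
ctrl.move_l([.544,.281,.18],vel=.12)
ctrl.sleep(.3)
pin()
for n in ("side","top"):
    cal=viewer.get_calibration(n); p,d=viewer.camera(n); P=cloud(n,cal,d); hsv=cv2.cvtColor(p,cv2.COLOR_RGB2HSV)
    S=P[(P[...,1]<.2)&(P[...,1]>.17)&(abs(P[...,0]-.53)<.03)&(P[...,2]>.01)&(P[...,2]<.11)]; print(n,"foot",S.min(0).round(4),S.max(0).round(4))
    Q=tj(P); p0=cv2.cvtColor(cv2.imread(f"pics/{n}0.png"),cv2.COLOR_BGR2HSV); Q0=tj(cloud(n,cal,np.load(f"pics/{n}0.npy")))
    for h,q in ((hsv,Q),(p0,Q0)):
        m=(h[...,2]<40)&(abs(q[...,0])<.058)&(abs(q[...,1]-.025)<.009); print(" dowel",m.sum(),q[m].mean(0).round(4))
    cv2.imwrite(f"pics/{n}8.png",p[:,:,::-1])
s=ctrl.observe(); print(s["time_s"],s["grip_width"],np.round(s["tool_pos"],4),np.round(s["force"],2))
```

```text
[0.5437 0.2811 0.0653] [-1.48 -0.29  4.05]
side pin n 140 x -0.1597 -0.1164 y -0.034 -0.0211 mean [-0.1335 -0.0283  0.0107] dir [1.    0.001]
side foot [0.5263 0.1868 0.0191] [0.5341 0.1982 0.0878]
 dowel 350 [-0.0099  0.024   0.0123]
 dowel 338 [-0.0096  0.0238  0.0124]
top foot [0.5265 0.188  0.0244] [0.5337 0.1995 0.0881]
 dowel 143 [-0.0139  0.0242  0.0115]
 dowel 137 [-0.0131  0.0241  0.0118]
17.4167 0.9977100963636351 [0.544  0.281  0.1798] [-0.33 -0.04  0.01]
```

View pics/side8.png

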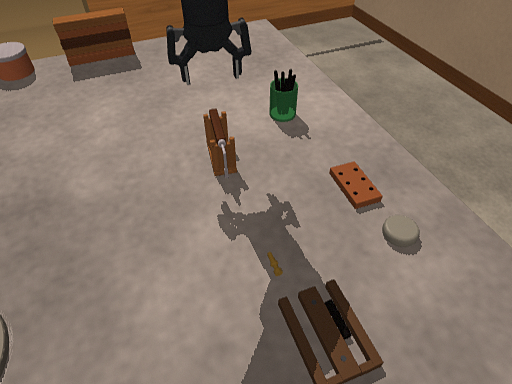

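The side picture shows the pick seated level in its rest at (220,145). The pin lies on the bench at (274,264), clear of the jig, and the dowel is still in its slot at (338,318). The gripper is up and free.

Run:
```python
from rig import order,ctrl
print(order.close_job()); print(ctrl.observe()["time_s"])
```

```text
the job is handed in; nothing more can be done
None
the job is handed in; nothing more can be done
```

The pin is out of the slot and on the bench, the pick is back on its rest, and the job was handed in at about 17.4 s of the 48 s allowed. No verdict was reported.

I gripped the pick's handle from above and lowered its foot into the slot about 20 mm behind the pin's head. I then dragged the pin straight out of the open end, backed the foot off, lifted it, and set the pick back at the pose where I had gripped it.

Last checks, all from camera pictures taken just before handing in:

- **Pin:** its middle is about 138 mm from the jig's middle along the slots and 28 mm to the side. It lies on the bench with its nearest end about 46 mm clear of the jig.
- **Pick:** the foot is within about 1 mm of its first measured place. In the side picture it looks level and seated.
- **Dowel:** it moved less than 1 mm in both the side and top views, which is within the measuring noise.
- **Gripper:** it stayed above the pin throughout and ended open, about 115 mm above its grasp height, with wrist force under 0.5 N.

No check failed. The only disagreements were 1–3 mm between cameras. The handle's top measured about 92 mm above the bench, against 93 mm from the text. The side camera put the handle's middle about 3 mm from where the wrist camera did.

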